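# Move the row of rolling pins to the storage rack in reverse order

### The arm

A 6-joint arm with a two-finger parallel gripper is mounted at the origin on a cart in front of the work surface, level with it; the furniture and walls round the work are solid. World frame = base frame: x ahead of the robot, y to its left, z up, the work surface at z = 0. Lengths are in mm, angles in rad, forces in N, time in s.
With the tool pointing down it reaches from about 400 to 925 mm from the base axis. Payload 12.5 kg.
Tool frame: the origin (TCP) lies at the centre of the arm's flange, where the gripper is bolted on; the fingertips stand 190 mm ahead of it and the grasp point (between the pads) lies 171 mm ahead of it; z points along the fingers, y is the direction in which the jaws open and shut (so a half turn about z gives the same grasp; the last joint's range is limited). The gripper opens to 95 mm and grips with 3 to 60 N. Pads are 20 mm wide; open, the fingers measure 119 mm over their backs; the gripper's body (75 mm by 180 mm) begins 59 mm behind the grasp point.
Start: joints at [1.16, 0.491, 1.559, -0, 1.092, -0.106], TCP at [187.54, 596.199, 404.761] pointing down, gripper open.
Joint ranges: [-3.1, 3.1], [-0.84, 2.19], [0.05, 2.79], [-1.13, 4.28], [0.06, 2.93], [-2.69, 2.69]. Speed limits (rad/s): [2.22, 2.22, 2.79, 3.14, 3.14, 3.14].

### API

Orientations are given as [roll, pitch, yaw] about the fixed x, y, z axes, in that order (R = Rz(yaw) Ry(pitch) Rx(roll)).
In Python, from cell import env, optics gives the robot as it stands.
- The arm moves only by the tool apply_moves, never from a script. Its argument "commands" is a list of rows, each a list of 7 numbers: the turn, a rotation vector about the tool's x, y, z in degrees, then the shift along the tool's x, y, z in m, then the finger opening in m, from 0 to 0.0951. A call has 1 to 5 rows; each row shifts and turns the commanded pose from where the row before left it, along the tool's axes as they then stand; what a row does not reach is not made up. A row lasts 1/12 s, in which the tool goes at most 41.7 mm and 7.16 degrees, less where a joint would pass 70% of its speed; a pose out of reach is approached as far as the arm can. A call with a gripper value outside its range is refused whole. The fingers move at their own pace and stop on an object; the grip force is fixed at half the most. Time passes only in rows, so rows that do not move let the fingers close. It gives the time, the measured TCP pose, the force and the opening at its end, in the units of the state.
- env.state(): the state, without advancing time (a new reading comes with each control period).
- optics.read_camera(name): name is "side" or "top" or "wrist"; returns a dict with "color" (384x512x3 uint8, red, green, blue), "fx", "fy", "cx", "cy" (pixels), "eye" and "rotation" of the camera in the world; the wrist camera has in their place "T_tool_cam" (4x4, takes a point from camera to tool coordinates, whose origin is the TCP and whose axes are the flange's). Camera axes: x right, y up, looking along -z (the intrinsics and any distortion apply to the point x, -y, -z); pixel columns grow to the right and rows downward; lengths in mm; the calibration is good to about 2 mm. A picture is of the moment at which its call begins: read the wrist's pose just before it. There is no depth.
- env.job_done(): hands the job in, once; it reports no verdict.
The state is a dict: "t": time; "joints": joint angles; "qvel": joint speeds; "tau": joint torques, N m; "eef_pos": TCP position; "tcp_rot": TCP orientation; "ft_force": force on the tool from outside, world axes, zero at the start; "moment": the same for the moment, N m; "opening": opening from 0.0 (shut) to 1.0 (fully open).
Only numpy, scipy, OpenCV 4.12 (cv2) and the standard library are available. Lean on these libraries where they do the work, as an engineer would, in place of code of your own. Each camera call takes 0.05 s, during which the arm holds its last target. There are 200 camera calls.

### The job

Move the four small rolling pins from the grey metal drying rack to the empty wooden storage rack, one pin at a time and in reverse order: the pin at the left end of the drying rack goes to the right end of the storage rack, the next one to the place beside that, and so on. Each pin must lie down in its V notches across both combs with about the same overhang at either end; no pin may be put down or dropped on the worktop, and the lemon, tin and little bowl stay where they are.

Things in the scene. Friction and masses are not known exactly. Their poses are not given: they have to be found in the camera images.
- drying_rack: Grey metal rack, full at the start, fixed, 130 x 242 mm: two toothed combs 14 mm thick across x = -50 and +50 mm, tips 59 mm high, open between but for 12 mm high rails at y = -104, +104. Four pin places (90 deg V notches in both combs) as in the storage rack. Origin: middle of the underside, on the worktop; x away from the robot, along the lying pins; y left, along the row; z up; yaw up to 7 deg. 
- storage_rack: Wooden rack, empty at the start, else same as the drying rack; left or right of it. Places at y = +87, +29, -29, -87 mm, V bottoms 30 mm up; a pin of radius r rests with its axis 30 mm + 1.414 r up. Origin: middle of the underside, on the worktop; x away from the robot, along the lying pins; y left, along the row; z up; yaw up to 7 deg. 
- slim_pin_center (a point): The thinnest rolling pin: a plain straight pale-wood dowel, 22 mm diameter (r = 11 mm), 225 mm long, about 0.07 kg. Origin: middle of the pin on its axis (half-way along, half-way up); x runs along the pin, which may point either way and be rolled any way about it.
- steel_pin_center (a point): A straight shiny steel rolling pin with black end caps, 25 mm diameter (r = 12.5 mm), 200 mm long, about 0.2 kg. Origin: middle of the pin on its axis (half-way along, half-way up); x runs along the pin, which may point either way and be rolled any way about it.
- tapered_pin_center (a point): A dark-wood rolling pin, 28 mm diameter (r = 14 mm) over its middle 150 mm, tapering to 16 mm at both ends, 240 mm long, about 0.1 kg. Origin: middle of the pin on its axis (half-way along, half-way up); x runs along the pin, which may point either way and be rolled any way about it.
- handled_pin_center (a point): The thickest rolling pin: a wooden barrel 32 mm in diameter (r = 16 mm), 160 mm long, with a small turned pale-wood handle at either end, 224 mm long over all, about 0.15 kg. Origin: middle of the pin on its axis (half-way along, half-way up); x runs along the pin, which may point either way and be rolled any way about it.
- lemon: A lemon, bystander, 83 x 58 x 58 mm, behind the racks. Origin at the middle of its underside. Not to be moved.
- tomato_tin: A tin, bystander, 75 mm diameter, 58 mm high, behind the racks. Origin at the middle of its underside. Not to be moved.
- pinch_bowl: A little white bowl, bystander, 84 mm diameter, 42 mm high, behind the racks. Origin at the middle of its underside. Not to be moved.

How it is judged:
By the outcome, as a careful person would: the job done as asked, in the order asked, and still so for the second after the job is handed in, with the robot touching nothing.
It also fails if it takes over 106 s, if anything falls off the work surface, if the arm or the gripper's body presses on something with over 40 N, if the wrist force passes 120 N, or if a joint passes its speed limit or range.

## Working session

There is one attempt and no reset: what is moved stays moved. The work goes in short steps, Python scripts to look and compute and a tool call to move; the robot and the scene stay as the last step left them, time stands still between calls to the robot, and variables do not carry over. Pictures are saved under pics/ and viewed, about 12 in all and at most 16, crops included, and the job is handed in when it is done.

Besides the shell and the picture viewer there is one more tool, called after "Request:" as name(argument=value, ...), one argument or row to a line, values as JSON. apply_moves: Moves the arm, as the interface text tells. Its arguments: {"type":"object","properties":{"commands":{"type":"array","items":{"type":"array","items":{"type":"number"}}}},"required":["commands"]}

```bash
ls; mkdir -p pics
python3 - <<'E'
from cell import env, optics
import cv2
s=env.state(); print(s)
for n in("top","side"):
    d=optics.read_camera(n); print(n,{k:v for k,v in d.items() if k!="color"})
    cv2.imwrite(f"pics/{n}0.png",d["color"][...,::-1])
E
```

```text
pics
{'t': 0.0, 'joints': array([ 1.16043839e+00,  4.91512541e-01,  1.55942936e+00, -1.01455728e-06,
        1.09175622e+00, -1.05569602e-01]), 'qvel': array([-1.07483223e-03,  1.09119516e-03, -5.92284651e-04, -1.35530541e-03,
        4.24335247e-05, -1.83588469e-06]), 'tau': array([-8.99484075e-04, -6.12616253e+01, -2.58189833e+01,  6.91251713e-02,
        4.82016010e-02, -9.91613797e-05]), 'eef_pos': array([187.50082972, 596.16865847, 404.19778017]), 'tcp_rot': array([-3.14049325e+00, -1.15592215e-04,  2.83680472e+00]), 'ft_force': array([-0.88829089,  0.68297391,  1.10636351]), 'moment': array([ 0.0045061 , -0.02183468,  0.00095172]), 'opening': 1.0039213461152219}
top {'fx': 438.58831108254657, 'fy': 438.58831108254657, 'cx': 259.4726167355508, 'cy': 191.11416752148233, 'eye': array([ 399.34022342,  150.41646956, 1089.54133489]), 'rotation': array([ 0.19640526, -0.0242511 , -1.54461463])}
side {'fx': 467.60052021557436, 'fy': 467.60052021557436, 'cx': 259.9515175004165, 'cy': 193.39863664308288, 'eye': array([ 541.98706649, -821.99400551,  896.81972099]), 'rotation': array([ 0.87217829,  0.0147022 , -0.07259455])}
```

View pics/top0.png

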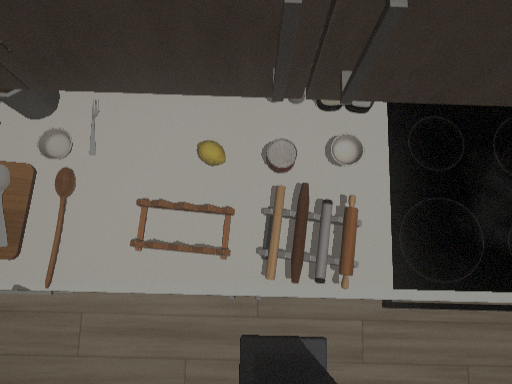

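View pics/side0.png

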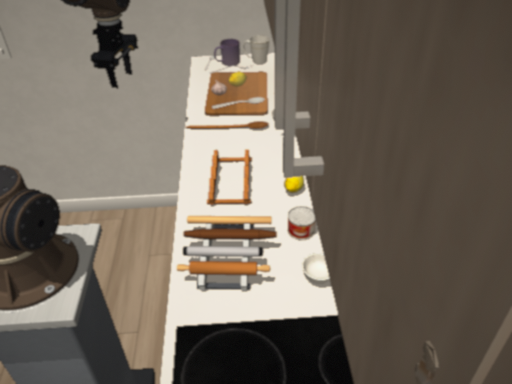

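```bash
cat > h.py <<'E'
from cell import env, optics
import numpy as np, cv2
from scipy.spatial.transform import Rotation as R
def cam(n):
    s=env.state(); d=optics.read_camera(n)
    if n=="wrist":
        Rt=R.from_euler("xyz",s["tcp_rot"]).as_matrix(); T=np.array(d["T_tool_cam"])
        d["M"]=Rt@T[:3,:3]; d["e"]=s["eef_pos"]+Rt@T[:3,3]
    else:
        d["M"]=R.from_euler("xyz",d["rotation"]).as_matrix(); d["e"]=np.array(d["eye"])
    return d
def cast(d,uv,z):
    uv=np.atleast_2d(np.float64(uv))
    r=np.c_[(uv[:,0]-d["cx"])/d["fx"],-(uv[:,1]-d["cy"])/d["fy"],-np.ones(len(uv))]@d["M"].T
    return d["e"]+r*((z-d["e"][2])/r[:,2])[:,None]
def proj(d,P):
    c=(np.atleast_2d(P)-d["e"])@d["M"]
    return np.c_[d["cx"]-d["fx"]*c[:,0]/c[:,2], d["cy"]+d["fy"]*c[:,1]/c[:,2]]
def save(d,n,k=1,box=None):
    im=d["color"][...,::-1]
    if box: im=im[box[1]:box[3],box[0]:box[2]]
    cv2.imwrite("pics/"+n,cv2.resize(im,None,fx=k,fy=k,interpolation=cv2.INTER_CUBIC))
E
python3 - <<'E'
from h import *
d=cam("top")
print("storage",cast(d,[[142,200],[231,208],[136,246],[227,254]],59).round())
print("dry",cast(d,[[266,211],[356,222],[262,252],[355,264]],50).round())
print("pins",cast(d,[[280,187],[271,278],[304,184],[297,281],[326,202],[321,281],[352,197],[345,287]],50).round())
w=optics.read_camera("wrist"); print({k:v for k,v in w.items() if k!="color"})
E
```

```text
storage [[575. 409.  59.]
 [562. 197.  59.]
 [466. 414.  59.]
 [454. 202.  59.]]
dry [[ 559.  114.   50.]
 [ 539. -103.   50.]
 [ 461.  121.   50.]
 [ 439.  -99.   50.]]
pins [[619.  81.  50.]
 [402.  98.  50.]
 [628.  23.  50.]
 [396.  38.  50.]
 [585. -31.  50.]
 [398. -18.  50.]
 [599. -94.  50.]
 [386. -74.  50.]]
{'fx': 333.4737571682126, 'fy': 333.4737571682126, 'cx': 254.32727624559965, 'cy': 190.0437020823816, 'T_tool_cam': array([[-2.80316393e-04,  9.57012641e-01,  2.90046076e-01,
         8.14393129e+01],
       [ 9.99999718e-01,  6.62599673e-05,  7.47828381e-04,
         4.67455696e-01],
       [ 6.96462771e-04,  2.90046204e-01, -9.57012390e-01,
         2.17100665e+01],
       [ 0.00000000e+00,  0.00000000e+00,  0.00000000e+00,
         1.00000000e+00]])}
```

Request:
apply_moves(
  commands=[
    [0,0,-7,0,0,0,0.05],
    [0,0,-7,0,0,0,0.05],
    [0,0,0,-0.0275,-0.0225,0,0.05],
    [0,0,0,-0.0275,-0.0225,0,0.05],
    [0,0,0,-0.0275,-0.0225,0,0.05],
  ],
)

```text
t: 0.62
eef_pos: [266.2, 523.0, 404.5]
tcp_rot: [-3.141, -0.0, 3.083]
ft_force: [0.2, 0.5, 0.0]
opening: 0.71
```

Request:
apply_moves(
  commands=[
    [0,0,0,-0.0275,-0.0225,0,0.05],
    [0,0,0,-0.0275,-0.0225,0,0.05],
    [0,0,0,-0.0275,-0.0225,0,0.05],
    [0,0,0,-0.0275,-0.0225,0,0.05],
    [0,0,0,-0.0275,-0.0225,0,0.05],
  ],
)

```text
t: 1.03
eef_pos: [397.3, 401.9, 404.8]
tcp_rot: [3.142, -0.0, 3.081]
ft_force: [0.1, 1.0, -0.7]
opening: 0.53
```

Request:
apply_moves(
  commands=[
    [0,0,0,-0.0275,-0.0225,0,0.05],
    [0,0,0,-0.0275,-0.0225,0,0.05],
    [0,0,0,-0.0275,-0.0225,0,0.05],
    [0,0,0,-0.0275,-0.0225,0,0.05],
    [0,0,0,0,0,0,0.05],
  ],
)

```text
t: 1.45
eef_pos: [504.2, 303.2, 404.5]
tcp_rot: [-3.141, 0.001, 3.077]
ft_force: [-0.5, 0.1, -1.1]
opening: 0.523
```

```bash
sleep 0
python3 - <<'E'
from h import *
import pickle
d=cam("wrist"); s=env.state(); print(s["t"],s["eef_pos"],s["tcp_rot"],s["joints"],s["opening"])
save(d,"w1.png",1.5); pickle.dump(d,open("w1.pkl","wb"))
E
```

```text
1.5 [502.53617856 304.69061079 404.39198976] [-3.14140405e+00 -1.99975630e-05  3.07740411e+00] [ 4.32694743e-01  4.38130830e-01  1.65354808e+00 -1.80147964e-04
  1.05002124e+00 -1.07382340e+00] 0.5299342337224916
```

View pics/w1.png

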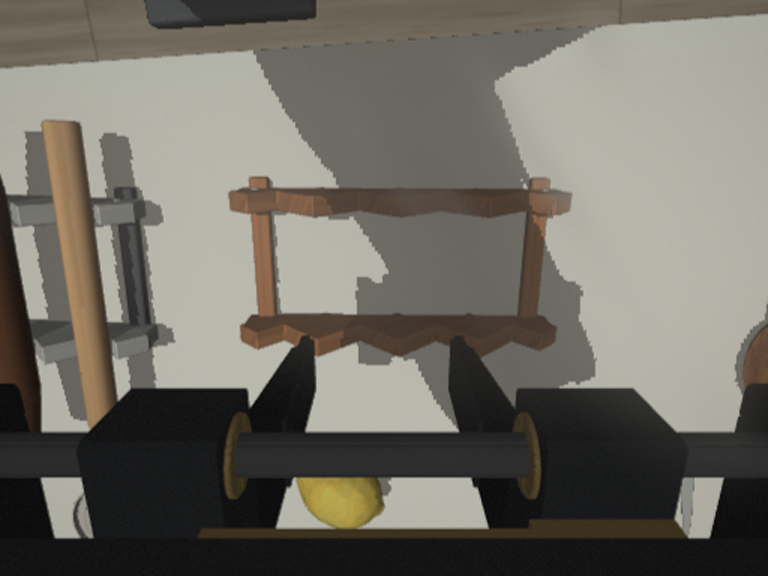

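Run:
```python
from h import *
import pickle
d=pickle.load(open("w1.pkl","rb")); im=d["color"]
hsv=cv2.cvtColor(im,cv2.COLOR_RGB2HSV)
m=((hsv[...,0]<15)&(hsv[...,1]>90)&(hsv[...,2]>30)).astype(np.uint8)
m[:110]=0; m[240:]=0; m[:,:145]=0; m[:,390:]=0
for c in range(150,384,2):
    r=np.flatnonzero(m[:,c]); 
    seg=np.split(r,np.flatnonzero(np.diff(r)>2)+1) if len(r) else []
    print(c,[(int(a[0]),int(a[-1])) for a in seg if len(a)>2],end=' ')
save(d,"w1c.png",3,(145,110,390,245))
```

```text
150 [] 152 [] 154 [(128, 139)] 156 [(128, 139)] 158 [(128, 140)] 160 [(128, 140), (217, 220)] 162 [(129, 141), (217, 227)] 164 [(129, 141), (215, 228)] 166 [(119, 124), (131, 141), (216, 229)] 168 [(118, 124), (130, 153), (214, 230)] 170 [(118, 123), (129, 181), (216, 231)] 172 [(118, 124), (129, 140), (143, 210), (215, 231)] 174 [(118, 125), (129, 140), (143, 211), (215, 230)] 176 [(118, 125), (129, 140), (143, 211), (214, 230)] 178 [(128, 139), (143, 211), (214, 229)] 180 [(128, 139), (164, 211), (215, 228)] 182 [(127, 139), (195, 210), (215, 228)] 184 [(127, 138), (215, 227)] 186 [(128, 139), (215, 226)] 188 [(128, 139), (214, 226)] 190 [(128, 140), (216, 226)] 192 [(128, 140), (214, 227)] 194 [(129, 140), (217, 228)] 196 [(129, 141), (214, 229)] 198 [(129, 141), (215, 230)] 200 [(129, 142), (215, 225)] 202 [(130, 142), (215, 223)] 204 [(130, 142), (219, 223)] 206 [(130, 143), (220, 222)] 208 [(130, 143), (218, 225)] 210 [(130, 143), (218, 236)] 212 [(130, 142), (217, 236)] 214 [(130, 142), (218, 235)] 216 [(133, 142), (216, 235)] 218 [(136, 142), (219, 234)] 220 [(137, 141), (218
[... 714 characters left out ...]
, 230)] 314 [(225, 230)] 316 [(225, 232)] 318 [(226, 234)] 320 [(131, 134), (227, 236)] 322 [(131, 137), (226, 235)] 324 [(131, 138), (226, 234)] 326 [(132, 143), (226, 233)] 328 [(132, 135)] 330 [(131, 134), (137, 141)] 332 [(131, 137)] 334 [(131, 141)] 336 [(131, 137)] 338 [] 340 [] 342 [] 344 [] 346 [] 348 [] 350 [(175, 177), (180, 192), (197, 208)] 352 [(153, 195), (200, 203)] 354 [(129, 139), (143, 186), (190, 197), (200, 209)] 356 [(120, 125), (129, 140), (143, 163), (168, 210)] 358 [(120, 125), (129, 141), (144, 193)] 360 [(130, 173), (227, 232)] 362 [(131, 141), (144, 156), (228, 230)] 364 [(135, 142)] 366 [(139, 141)] 368 [(139, 142)] 370 [] 372 [] 374 [] 376 [] 378 [] 380 [] 382 []
```

View pics/w1c.png

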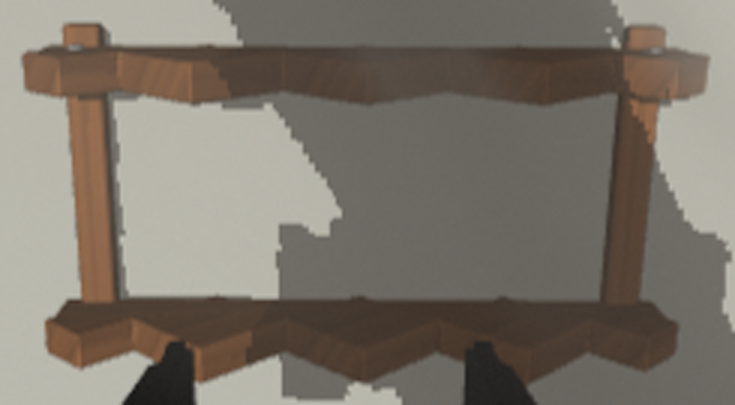

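Run:
```python
from h import *
import pickle
d=pickle.load(open("w1.pkl","rb"))
c=np.array([[192,103],[366,104],[545,105],[202,381],[362,381],[528,381]])/3+[145,110]-1/3
P=cast(d,c,59)[:,:2]; print(P.round(1)); 
L=np.array([[-43,-58],[-43,0],[-43,58],[57,-58],[57,0],[57,58]],float)
def fit(L,P):
    a,b=L-L.mean(0),P-P.mean(0)
    th=np.arctan2((a[:,0]*b[:,1]-a[:,1]*b[:,0]).sum(),(a*b).sum())
    M=np.array([[np.cos(th),-np.sin(th)],[np.sin(th),np.cos(th)]])
    t=P.mean(0)-M@L.mean(0); return th,t,P-(L@M.T+t)
th,t,r=fit(L,P); print(th,t,r.round(1), np.sqrt((P-P.mean(0)).var(0).sum()/(L-L.mean(0)).var(0).sum()))
```

```text
[[471.6 260.6]
 [475.6 317. ]
 [479.6 374.9]
 [569.9 253.9]
 [573.5 310.3]
 [577.3 368.8]]
-0.06679499008137181 [517.59506643 314.70980111] [[ 0.8  0.9]
 [ 0.9 -0.6]
 [ 1.1 -0.5]
 [-0.7  0.8]
 [-1.  -0.6]
 [-1.1 -0. ]] 0.9856453659164233
```

Request:
apply_moves(
  commands=[
    [0,0,0,0,-0.037,0,0.05],
    [0,0,0,0,-0.037,0,0.05],
    [0,0,0,0,-0.037,0,0.05],
    [0,0,0,0,-0.037,0,0.05],
    [0,0,0,0,-0.037,0,0.05],
  ],
)

```text
t: 1.92
eef_pos: [488.5, 121.4, 404.7]
tcp_rot: [3.141, -0.0, 3.082]
ft_force: [1.6, -0.3, 0.0]
opening: 0.522
```

Request:
apply_moves(
  commands=[
    [0,0,0,0,-0.037,0,0.05],
    [0,0,0,0,-0.037,0,0.05],
    [0,0,0,0,-0.037,0,0.05],
    [0,0,0,0,0,0,0.05],
    [0,0,0,0,0,0,0.05],
  ],
)

```text
t: 2.33
eef_pos: [482.5, 10.5, 404.8]
tcp_rot: [3.141, -0.0, 3.078]
ft_force: [0.2, 0.0, -0.6]
opening: 0.524
```

Run:
```python
from h import *
import pickle
d=cam("wrist"); s=env.state(); print(s["t"],s["eef_pos"],s["tcp_rot"],s["joints"],s["opening"])
save(d,"w2.png",1.5); pickle.dump(d,open("w2.pkl","wb"))
# top-view check of storage model
t=cam("top"); th=-0.0668; M=R.from_euler("z",th).as_matrix()
Q=np.array([[x,y,59] for x in(-57,-43,43,57) for y in(-116,-58,0,58,116)],float)@M.T+[517.6,314.7,0]
im=cv2.resize(t["color"][180:300,120:370,::-1],None,fx=3,fy=3,interpolation=cv2.INTER_CUBIC)
for u in proj(t,Q): cv2.circle(im,tuple(int(v) for v in (u-[120,180])*3+1),2,(0,255,0),-1)
cv2.imwrite("pics/t2.png",im)
```

```text
2.3833 [482.56693006  11.53472746 404.76744443] [ 3.14123030e+00 -2.75205336e-05  3.08004089e+00] [-1.13113393e-01  2.89543488e-01  1.89692132e+00  4.41510925e-04
  9.55174050e-01 -1.62261291e+00] 0.530346108936804
```

View pics/w2.png

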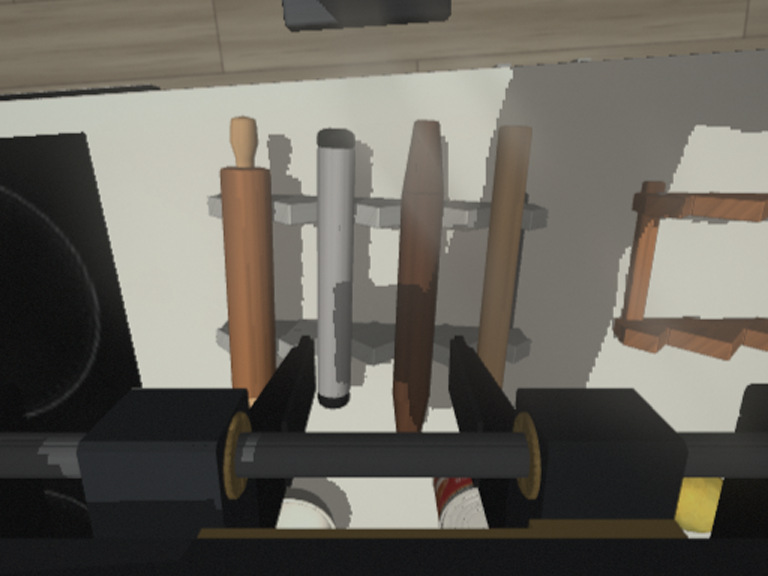

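View pics/t2.png

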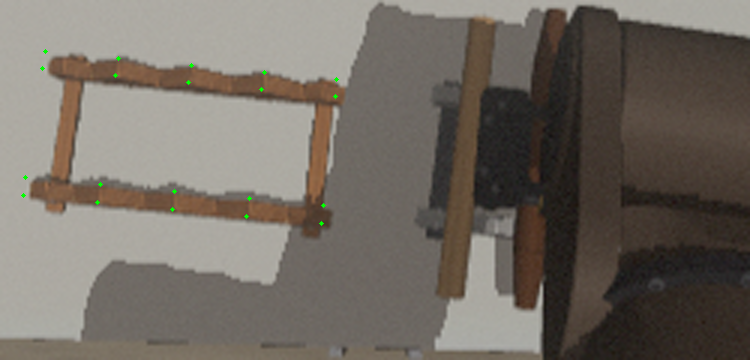

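Run:
```python
from h import *
import pickle
d=pickle.load(open("w2.pkl","rb"))
t=cam("top")
# wrist: axis points of pins (full-image px /1.5)
W={"slim":[(516,128),(494,360),46],"tap":[(426,123),(409,425),50],"steel":[(336,137),(334,400),48],"hand":[(245,170),(254,395),52.6]}
# top0 axis ends
T={"slim":[(280,187),(271,278)],"tap":[(304,184),(297,281)],"steel":[(326,202),(321,281)],"hand":[(352,197),(345,287)]}
for k in W:
    a,b,z=W[k]; P=cast(d,np.array([a,b])/1.5,z)[:,:2]; Q=cast(t,T[k],z)[:,:2]
    f=lambda P:[round(float(np.interp(x,*zip(*sorted(map(tuple,P))))),1) for x in(440,540)]
    print(k,"wrist ends",P.round(1).tolist(),"y@440,540",f(P),"top ends",Q.round(1).tolist(),f(Q))
save(t,"t3.png",6,(128,190,245,262))
```

```text
slim wrist ends [[403.3, 102.3], [566.0, 88.5]] y@440,540 [99.2, 90.7] top ends [[619.4, 80.9], [401.6, 98.2]] [95.1, 87.2]
tap wrist ends [[396.7, 44.4], [614.2, 23.2]] y@440,540 [40.2, 30.4] top ends [[627.8, 22.8], [396.3, 37.7]] [34.9, 28.5]
steel wrist ends [[401.5, -13.5], [590.4, -32.0]] y@440,540 [-17.3, -27.1] top ends [[585.4, -31.0], [397.8, -18.6]] [-21.4, -28.0]
hand wrist ends [[418.1, -73.5], [580.0, -90.0]] y@440,540 [-75.8, -85.9] top ends [[598.7, -93.3], [385.6, -73.8]] [-78.8, -88.0]
```

View pics/t3.png

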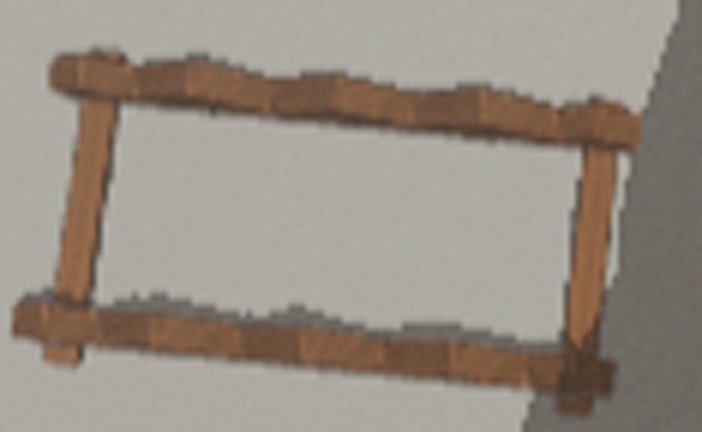

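Run:
```python
from h import *
import pickle
t=cam("top")
c=np.array([[187,60],[335,78],[479,95],[152,330],[300,345],[450,360]])/6+[128,190]-.4
P=cast(t,c,59); print("top ridges y=58,0,-58: far(+50..57), near(-50)",P.round(1).tolist())
th=-.0668; M=R.from_euler("z",th).as_matrix()
print((np.array([[x,y,59] for x in (57,-50) for y in(58,0,-58)])@M.T+[517.6,314.7,0]).round(1).tolist())
d=pickle.load(open("w2.pkl","rb")); save(d,"w2c.png",4,(400,115,512,245))
```

```text
top ridges y=58,0,-58: far(+50..57), near(-50) [[577.1, 369.3, 59.0], [571.6, 310.5, 59.0], [566.6, 253.4, 59.0], [470.5, 375.2, 59.0], [466.4, 317.8, 59.0], [462.2, 259.5, 59.0]]
[[578.3, 368.8, 59.0], [574.5, 310.9, 59.0], [570.6, 253.0, 59.0], [471.6, 375.9, 59.0], [467.7, 318.0, 59.0], [463.8, 260.2, 59.0]]
```

View pics/w2c.png

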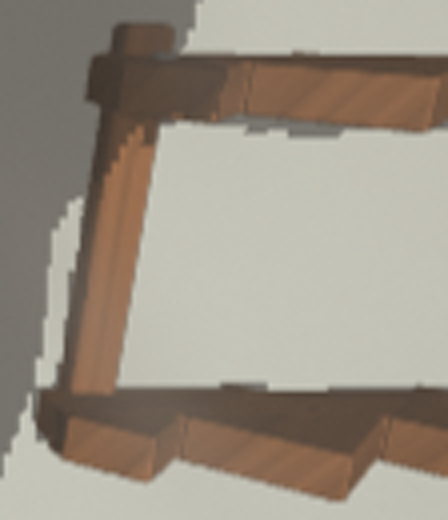

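Run:
```python
from h import *
import pickle
d=pickle.load(open("w2.pkl","rb")); t=cam("top"); t0=cv2.imread("pics/top0.png")[...,::-1]
def edges(im,row,c,w):
    g=cv2.GaussianBlur(im,(3,3),0).astype(float)[row]; e=np.abs(np.diff(g,axis=0)).sum(1)
    lo=c-w-5+np.argmax(e[c-w-5:c-w+6]); hi=c+w-5+np.argmax(e[c+w-5:c+w+6]); return lo+.5,hi+.5
W={"slim":(46,11,(516,128),(494,360)),"tap":(50,13,(426,123),(409,425)),"steel":(48,11,(336,137),(334,400)),"hand":(52.6,16,(245,170),(254,395))}
T={"slim":[(280,187),(271,278),4],"tap":[(304,184),(297,281),5],"steel":[(326,202),(321,281),5],"hand":[(352,197),(345,287),6]}
for k,(z,w,a,b) in W.items():
    for nm,dd,im,a,b,w in(("w",d,d["color"],np.array(a)/1.5,np.array(b)/1.5,w),("t",t,t0,*map(np.array,T[k][:2]),T[k][2])):
        L=[]
        for f in np.linspace(.25,.75,25):
            p=a+f*(b-a); r=int(round(p[1])); lo,hi=edges(im,r,int(round(p[0])),w); 
            P=cast(dd,[[lo,r],[hi,r]],z); L.append([*P.mean(0)[:2],abs(P[0,1]-P[1,1])])
        L=np.array(L); q=np.polyfit(L[:,0],L[:,1],1); res=L[:,1]-np.polyval(q,L[:,0]); ok=abs(res-np.median(res))<2.5
        q=np.polyfit(L[ok,0],L[ok,1],1)
        print(k,nm,"y@500 %.1f slope %.3f width %.1f n%d std %.1f"%(np.polyval(q,500),q[0],np.median(L[:,2]),ok.sum(),(L[ok,1]-np.polyval(q,L[ok,0])).std()))
```

```text
slim w y@500 93.3 slope -0.085 width 24.1 n25 std 0.5
slim t y@500 90.3 slope -0.102 width 21.4 n19 std 0.5
tap w y@500 34.6 slope -0.112 width 28.1 n25 std 0.7
tap t y@500 33.5 slope -0.101 width 28.6 n25 std 0.7
steel w y@500 -24.0 slope -0.115 width 24.7 n25 std 0.9
steel t y@500 -32.1 slope -0.098 width 28.8 n18 std 0.6
hand w y@500 -82.2 slope -0.110 width 33.1 n25 std 0.5
hand t y@500 -83.1 slope -0.100 width 33.5 n24 std 0.5
```

Run:
```python
from h import *
import pickle
d=pickle.load(open("w2.pkl","rb")); t=cam("top"); t0=cv2.imread("pics/top0.png")[...,::-1]
Y={"slim":(92.8,46,11,225),"tap":(34.3,50,8,240),"steel":(-24.2,47.7,12,200),"hand":(-82.6,52.6,6,224)}
for k,(y,z,r,L) in Y.items():
    for nm,dd,im,rng in(("t far",t,t0,(560,660)),("t near",t,t0,(350,430)),("w near",d,d["color"],(350,430))):
        xs=np.arange(*rng,.5); pr=[]
        for o in(-3,0,3):
            u=proj(dd,np.c_[xs,y+o-.104*(xs-500),np.full(len(xs),z)]).astype(np.float32)
            pr.append(cv2.remap(im,u[None,:,0],u[None,:,1],cv2.INTER_LINEAR)[0].astype(float))
        p=cv2.GaussianBlur(np.mean(pr,0),(1,9),0); e=np.abs(np.diff(p,axis=0)).sum(1)
        top=[]; ee=e.copy()
        for _ in range(3):
            i=ee.argmax(); top.append((float(xs[i]),round(float(ee[i]),1))); ee[max(0,i-14):i+15]=0
        print(k,nm,top)
save({"color":t0},"t0c.png",5,(255,175,365,295))
```

```text
slim t far [(656.0, 22.9), (623.5, 11.6), (598.0, 1.4)]
slim t near [(359.0, 23.4), (398.0, 13.5), (427.5, 1.1)]
slim w near [(360.0, 8.7), (401.0, 8.3), (352.5, 3.8)]
tap t far [(631.5, 34.3), (582.0, 2.0), (619.0, 1.1)]
tap t near [(392.0, 27.2), (361.0, 19.6), (416.0, 1.3)]
tap w near [(394.5, 47.5), (366.5, 43.5), (358.0, 7.2)]
steel t far [(592.0, 28.9), (582.0, 18.2), (574.0, 0.8)]
steel t near [(393.5, 35.2), (405.5, 26.7), (360.0, 21.8)]
steel w near [(395.5, 63.3), (408.0, 43.3), (366.0, 34.9)]
hand t far [(604.5, 13.4), (575.5, 10.1), (619.5, 1.0)]
hand t near [(359.5, 21.1), (382.0, 17.2), (412.0, 8.4)]
hand w near [(366.5, 42.8), (384.5, 39.4), (415.5, 26.0)]
```

View pics/t0c.png

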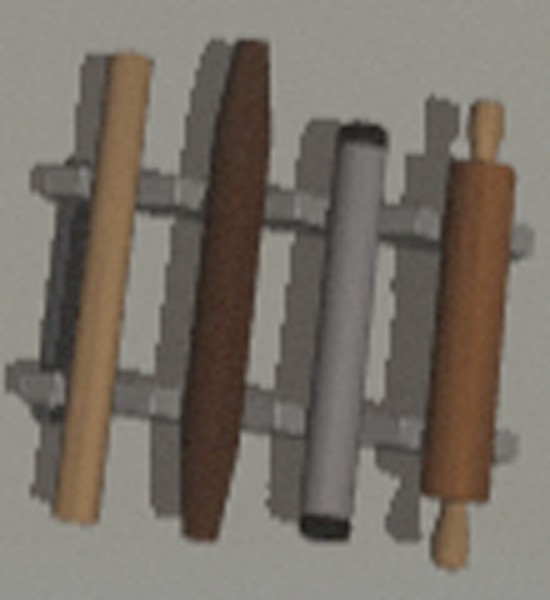

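```bash
cat >> h.py <<'E'
def pose(n=4):
    p=[];r=[]
    for i in range(n):
        s=env.state(); p.append(s["eef_pos"]); r.append(s["tcp_rot"])
        if i<n-1: optics.read_camera("side")
    r=R.from_euler("xyz",r).mean()
    return np.mean(p,0),r,s,np.std(p,0)
def go(x,y,z,yaw,n=4):
    p,r,s,sd=pose(n); rt=R.from_euler("xyz",[np.pi,0,yaw])
    turn=(r.inv()*rt).as_rotvec(degrees=True)
    print("t %.2f pos %s sd %s op %.3f F %s"%(s["t"],p.round(1),sd.round(1),s["opening"],s["ft_force"].round(1)))
    print("turn",turn.round(2),"shift before turn",r.inv().apply(np.array([x,y,z])-p).round(1),"after turn",rt.inv().apply(np.array([x,y,z])-p).round(1))
E
python3 -c "
from h import *
go(512,91.6,287,np.pi-.104)"
```

```text
t 2.78 pos [482.7  12.2 404.7] sd [0.  0.2 0. ] op 0.522 F [-0.4 -0.1 -0.1]
turn [ 0.01 -0.    2.59] shift before turn [-24.5  80.9 117.7] after turn [-20.9  82.  117.7]
```

Request:
apply_moves(
  commands=[
    [0,0,2.6,0,0,0,0.05],
    [0,0,0,-0.005,0.0205,0.0295,0.05],
    [0,0,0,-0.005,0.0205,0.0295,0.05],
    [0,0,0,-0.0055,0.0205,0.0295,0.05],
    [0,0,0,-0.0055,0.0205,0.0295,0.05],
  ],
)

```text
t: 3.2
eef_pos: [512.4, 91.7, 285.6]
tcp_rot: [3.141, 0.001, 3.036]
ft_force: [0.6, 0.2, -0.6]
opening: 0.524
```

Request:
apply_moves(
  commands=[
    [0,0,0,0,0,0,0.05],
    [0,0,0,0,0,0,0.05],
  ],
)

```text
t: 3.37
eef_pos: [512.3, 91.5, 285.4]
tcp_rot: [-3.141, -0.003, 3.038]
ft_force: [0.2, -0.6, 0.8]
opening: 0.524
```

Run:
```python
from h import *
go(512,91.6,217,np.pi-.104)
d=cam("wrist"); save(d,"w3.png",1.5)
```

```text
t 3.52 pos [512.3  90.8 286.9] sd [0.  0.5 0.9] op 0.526 F [-0.1  0.   1.5]
turn [-0.   -0.02 -0.05] shift before turn [ 0.4  0.8 69.9] after turn [ 0.4  0.8 69.9]
```

View pics/w3.png

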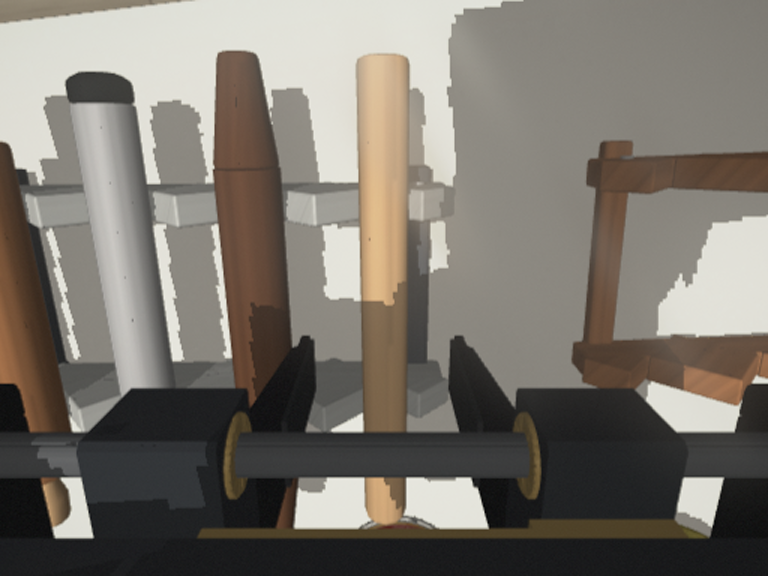

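Request:
apply_moves(
  commands=[
    [0,0,0,0,0.0008,0.025,0.05],
    [0,0,0,0,0,0.025,0.05],
    [0,0,0,0,0,0.02,0.05],
    [0,0,0,0,0,0,0.05],
    [0,0,0,0,0,0,0.05],
  ],
)

```text
t: 3.98
eef_pos: [512.5, 90.9, 217.4]
tcp_rot: [3.142, -0.0, 3.035]
ft_force: [-0.4, 0.1, 0.4]
opening: 0.526
```

Request:
apply_moves(
  commands=[
    [0,0,0,0,0,0,0],
    [0,0,0,0,0,0,0],
    [0,0,0,0,0,0,0],
    [0,0,0,0,0,0,0],
    [0,0,0,0,0,0,0],
  ],
)

```text
t: 4.4
eef_pos: [512.4, 91.5, 217.3]
tcp_rot: [3.141, 0.001, 3.036]
ft_force: [-1.1, -2.6, 1.5]
opening: 0.237
```

Request:
apply_moves(
  commands=[
    [0,0,0,0,0,0,0],
    [0,0,0,0,0,0,0],
    [0,0,0,0,0,0,0],
    [0,0,0,0,0,0,0],
    [0,0,0,0,0,0,0],
  ],
)

```text
t: 4.82
eef_pos: [512.5, 91.4, 217.3]
tcp_rot: [3.142, 0.001, 3.036]
ft_force: [-1.0, -2.1, 7.1]
opening: 0.229
```

Run:
```python
from h import *
go(510.5,227.8,217,np.pi-.072,3)
```

```text
t 4.92 pos [512.5  91.4 217.3] sd [0. 0. 0.] op 0.227 F [-0.8 -1.5  7.3]
turn [ 0.    0.04 -1.92] shift before turn [ 16.3 135.5   0.3] after turn [ 11.8 135.9   0.3]
```

Request:
apply_moves(
  commands=[
    [0,0,0,0,0,-0.02,0],
    [0,0,0,0,0,-0.03,0],
    [0,0,0,0,0,-0.03,0],
    [0,0,-1.9,0,0,0,0],
    [0,0,0,0.0029,0.034,0,0],
  ],
)

```text
t: 5.33
eef_pos: [512.5, 122.9, 298.5]
tcp_rot: [3.141, 0.003, 3.067]
ft_force: [1.6, -0.4, -1.3]
opening: 0.224
```

Request:
apply_moves(
  commands=[
    [0,0,0,0.003,0.034,0,0],
    [0,0,0,0.0029,0.034,0,0],
    [0,0,0,0.003,0.034,0,0],
    [0,0,0,0,0,0,0],
    [0,0,0,0,0,0,0],
  ],
)

```text
t: 5.75
eef_pos: [510.0, 229.4, 296.6]
tcp_rot: [3.142, -0.0, 3.072]
ft_force: [0.6, -1.2, -0.3]
opening: 0.222
```

Run:
```python
from h import *
go(510.5,227.8,217,np.pi-.072)
d=cam("wrist"); save(d,"w4.png",1.5); t=cam("top"); save(t,"t4.png",4,(130,170,320,310))
```

```text
t 5.90 pos [510.2 228.2 296.6] sd [0.2 0.8 0. ] op 0.220 F [-0.6  0.3 -0.2]
turn [-0.01 -0.02  0.02] shift before turn [-0.3 -0.3 79.6] after turn [-0.3 -0.3 79.6]
```

View pics/w4.png

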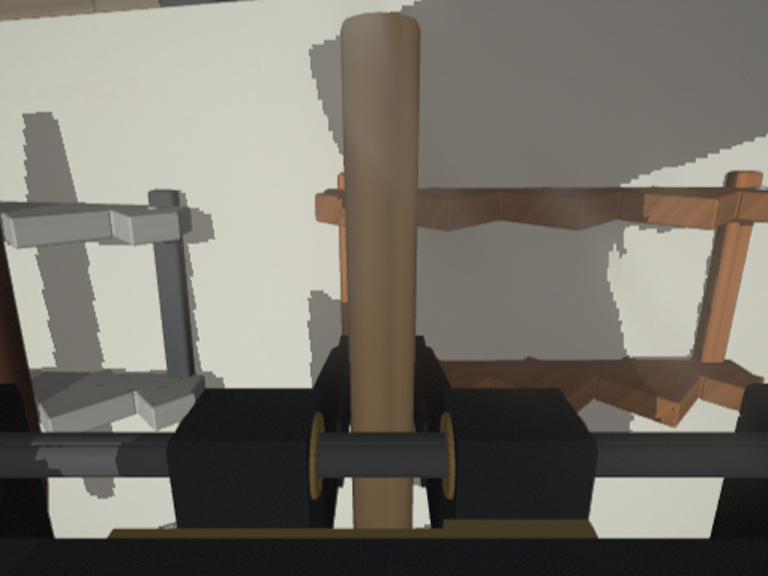

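Run:
```python
from h import *
d=cam("wrist"); c=np.array([[446,230],[579,230],[713,228],[677,427]])/1.5-.3
M=R.from_euler("z",-.072).as_matrix()
print(cast(d,c,59).round(1)[:,:2].tolist(), (np.array([[-43,-58,0],[-43,0,0],[-43,58,0],[57,58,0]])@M.T+[516.8,314.6,0]).round(1)[:,:2].tolist())
print((cast(d,np.array([[380,14]])/1.5,296.6-171+11)).round(1))
```

```text
[[471.5, 258.0], [475.8, 315.9], [479.3, 374.1], [578.2, 368.0]] [[469.7, 259.8], [473.9, 317.7], [478.1, 375.5], [577.8, 368.3]]
[[401.1 234.9 136.6]]
```

Request:
apply_moves(
  commands=[
    [0,0,-0.3,0.0005,-0.001,0.025,0],
    [0,0,0,0,0,0.025,0],
    [0,0,0,0,0,0.015,0],
    [0,0,0,0,0,0.008,0],
    [0,0,0,0,0,0.005,0],
  ],
)

```text
t: 6.47
eef_pos: [510.1, 226.5, 218.2]
tcp_rot: [3.142, -0.001, 3.073]
ft_force: [-7.5, 9.1, 25.9]
opening: 0.224
```

Request:
apply_moves(
  commands=[
    [0,0,0,0,0,0,0],
    [0,0,0,0,0,0,0],
  ],
)

```text
t: 6.63
eef_pos: [510.2, 226.8, 219.2]
tcp_rot: [3.141, 0.001, 3.074]
ft_force: [-0.3, -0.3, 0.3]
opening: 0.225
```

Request:
apply_moves(
  commands=[
    [0,0,0,0,0,0.001,0],
    [0,0,0,0,0,0,0.045],
    [0,0,0,0,0,0,0.045],
    [0,0,0,0,0,0,0.045],
    [0,0,0,0,0,0,0.045],
  ],
)

```text
t: 7.05
eef_pos: [510.0, 227.0, 218.0]
tcp_rot: [3.141, 0.0, 3.074]
ft_force: [0.6, -0.1, 0.1]
opening: 0.437
```

Request:
apply_moves(
  commands=[
    [0,0,0,0,0,0,0.045],
    [0,0,0,0,0,0,0.045],
    [0,0,0,0,0,-0.02,0.045],
    [0,0,0,0,0,-0.025,0.045],
    [0,0,0,0,0,-0.025,0.045],
  ],
)

```text
t: 7.47
eef_pos: [509.8, 226.9, 288.2]
tcp_rot: [-3.141, -0.001, 3.074]
ft_force: [2.1, -0.4, 1.3]
opening: 0.472
```

Run:
```python
from h import *
go(513,33,287,np.pi-.104)
d=cam("wrist"); save(d,"w5.png",1.5)
```

```text
t 7.62 pos [510.2 227.1 290.3] sd [0.3 0.1 1.8] op 0.471 F [ 0.1 -0.2 -0.3]
turn [0.07 0.16 2.1 ] shift before turn [ -15.9 -193.5    3.2] after turn [ -23.  -192.7    3.3]
```

View pics/w5.png

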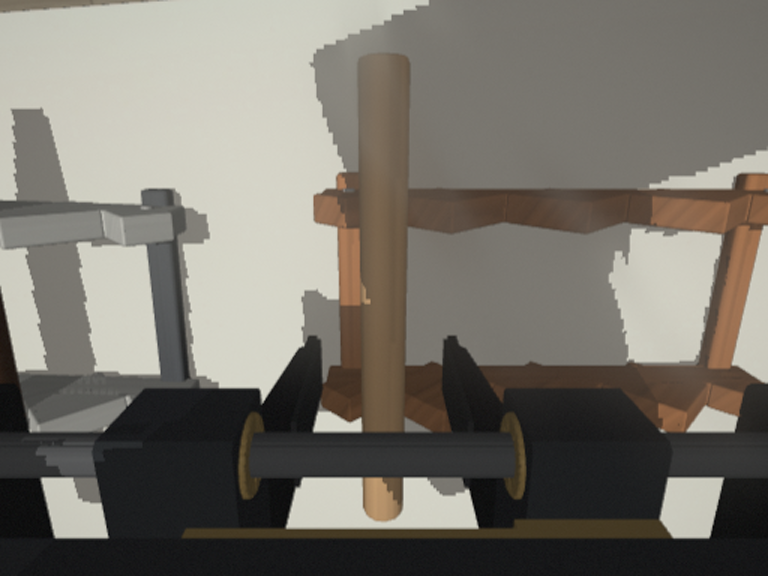

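Request:
apply_moves(
  commands=[
    [0,0,2.1,0,0,0,0.05],
    [0,0,0,-0.0046,-0.0385,0,0.05],
    [0,0,0,-0.0046,-0.0385,0,0.05],
    [0,0,0,-0.0046,-0.0385,0,0.05],
    [0,0,0,-0.0046,-0.0385,0,0.05],
  ],
)

```text
t: 8.08
eef_pos: [511.7, 70.5, 286.5]
tcp_rot: [-3.141, -0.002, 3.038]
ft_force: [0.8, 0.4, 0.3]
opening: 0.525
```

Request:
apply_moves(
  commands=[
    [0,0,0,-0.0046,-0.0385,0,0.05],
    [0,0,0,0,0,0,0.05],
    [0,0,0,0,0,0,0.05],
  ],
)

```text
t: 8.33
eef_pos: [512.7, 31.3, 286.6]
tcp_rot: [3.142, -0.002, 3.034]
ft_force: [-0.3, -0.1, -0.8]
opening: 0.525
```

Run:
```python
from h import *
go(513,33,221,np.pi-.104)
d=cam("wrist"); save(d,"w6.png",1.5)
im=cv2.GaussianBlur(d["color"],(3,3),0).astype(float)
for r in(150,180,200,220):
    e=np.abs(np.diff(im[r],axis=0)).sum(1); lo=225+np.argmax(e[225:254]); hi=257+np.argmax(e[257:290]); P=cast(d,[[lo+.5,r],[hi+.5,r]],50); print(r,lo,hi,P.round(1)[:,:2].tolist())
```

```text
t 8.48 pos [512.7  32.8 286.9] sd [0.  1.  0.2] op 0.524 F [-0.4 -0.1 -0.1]
turn [ 0.01 -0.09 -0.08] shift before turn [-0.4  0.2 65.9] after turn [-0.3  0.2 65.9]
150 231 284 [[467.8, 23.8], [471.4, 58.1]]
180 232 284 [[488.0, 22.0], [491.5, 56.6]]
200 232 273 [[502.0, 20.2], [504.8, 48.0]]
220 232 273 [[516.5, 18.5], [519.4, 46.8]]
```

View pics/w6.png

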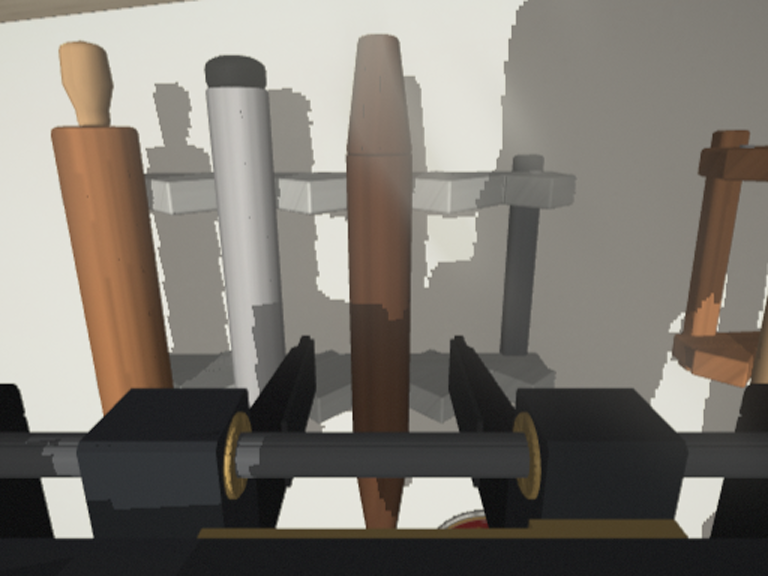

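Request:
apply_moves(
  commands=[
    [0,0,0,0,0,0.025,0.05],
    [0,0,0,0,0,0.025,0.05],
    [0,0,0,0,0,0.016,0.05],
    [0,0,0,0,0,0,0.05],
    [0,0,0,0,0,0,0],
  ],
)

```text
t: 8.95
eef_pos: [512.8, 34.1, 221.3]
tcp_rot: [3.142, -0.002, 3.039]
ft_force: [0.6, 0.5, 1.2]
opening: 0.497
```

Request:
apply_moves(
  commands=[
    [0,0,0,0,0,0,0],
    [0,0,0,0,0,0,0],
    [0,0,0,0,0,0,0],
    [0,0,0,0,0,0,0],
    [0,0,0,0,0,0,0],
  ],
)

```text
t: 9.37
eef_pos: [512.9, 33.0, 222.7]
tcp_rot: [3.142, 0.002, 3.038]
ft_force: [-1.5, -2.2, 7.5]
opening: 0.289
```

Request:
apply_moves(
  commands=[
    [0,0,0,0,0,0,0],
    [0,0,0,0,0,0,0],
    [0,0,0,0,0,-0.025,0],
    [0,0,0,0,0,-0.03,0],
    [0,0,0,0,0,-0.03,0],
  ],
)

```text
t: 9.78
eef_pos: [512.5, 33.1, 307.7]
tcp_rot: [3.141, -0.001, 3.037]
ft_force: [0.9, -0.4, -1.5]
opening: 0.289
```

Request:
apply_moves(
  commands=[
    [0,0,-2.1,0,0,0,0],
    [0,0,0,0.002,0.036,0,0],
    [0,0,0,0.002,0.036,0,0],
    [0,0,0,0.002,0.036,0,0],
    [0,0,0,0.002,0.036,0,0],
  ],
)

```text
t: 10.2
eef_pos: [514.2, 178.7, 307.2]
tcp_rot: [3.141, 0.001, 3.073]
ft_force: [0.8, -0.0, -0.7]
opening: 0.291
```

Request:
apply_moves(
  commands=[
    [0,0,0,0.002,0.036,0,0],
    [0,0,0,0.002,0.036,0,0],
    [0,0,0,0.002,0.036,0,0],
    [0,0,0,0,0,0,0],
    [0,0,0,0,0,0,0],
  ],
)

```text
t: 10.62
eef_pos: [515.2, 287.0, 306.7]
tcp_rot: [3.141, -0.0, 3.077]
ft_force: [-0.4, -0.1, -1.2]
opening: 0.286
```

Run:
```python
from h import *
go(515.4,285.1,222,np.pi-.067)
d=cam("wrist"); save(d,"w7.png",1.5)
t=0
```

```text
t 10.77 pos [515.5 285.6 306.7] sd [0.2 0.9 0. ] op 0.289 F [-0.2 -0.4 -1.1]
turn [-0.01 -0.02  0.03] shift before turn [ 0.  -0.5 84.7] after turn [ 0.  -0.5 84.7]
```

View pics/w7.png

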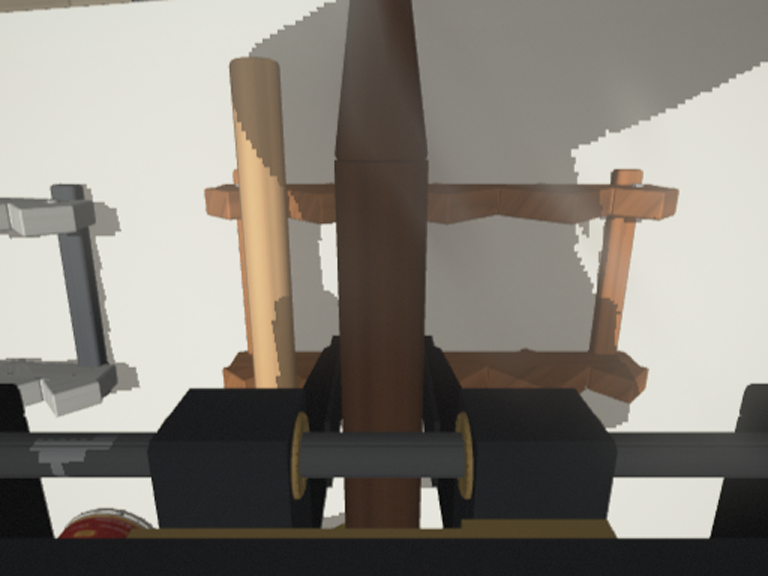

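Run:
```python
from h import *
d=cam("wrist"); P=cast(d,np.array([[381,159]])/1.5,149.7)[0]; print(P, P[0]+75*np.cos(.067))
```

```text
[441.09137996 289.59061538 149.7       ] 515.9231054266648
```

Request:
apply_moves(
  commands=[
    [0,0,0,0,-0.0005,0.03,0],
    [0,0,0,0,0,0.025,0],
    [0,0,0,0,0,0.015,0],
    [0,0,0,0,0,0.009,0],
    [0,0,0,0,0,0.005,0],
  ],
)

```text
t: 11.28
eef_pos: [516.0, 284.7, 222.9]
tcp_rot: [3.141, -0.0, 3.072]
ft_force: [-8.2, 9.7, 27.3]
opening: 0.289
```

Request:
apply_moves(
  commands=[
    [0,0,0,0,0,0,0],
    [0,0,0,0,0,0,0],
    [0,0,0,0,0,0,0.045],
    [0,0,0,0,0,0,0.045],
    [0,0,0,0,0,0,0.045],
  ],
)

```text
t: 11.7
eef_pos: [515.9, 284.8, 223.2]
tcp_rot: [3.141, 0.001, 3.074]
ft_force: [-0.5, 0.4, -0.6]
opening: 0.436
```

Request:
apply_moves(
  commands=[
    [0,0,0,0,0,0,0.045],
    [0,0,0,0,0,0,0.045],
    [0,0,0,0,0,-0.02,0.045],
    [0,0,0,0,0,-0.025,0.045],
    [0,0,0,0,0,-0.03,0.045],
  ],
)

```text
t: 12.12
eef_pos: [515.6, 284.8, 297.5]
tcp_rot: [-3.14, -0.002, 3.074]
ft_force: [1.2, -0.2, 0.8]
opening: 0.472
```

Request:
apply_moves(
  commands=[
    [0,0,2.1,0,0,0,0.045],
    [0,0,0,-0.0013,-0.0387,0,0.045],
    [0,0,0,-0.0014,-0.0387,0,0.045],
    [0,0,0,-0.0013,-0.0387,0,0.045],
    [0,0,0,-0.0014,-0.0387,0,0.045],
  ],
)

```text
t: 12.53
eef_pos: [504.5, 129.1, 297.9]
tcp_rot: [3.142, 0.0, 3.038]
ft_force: [1.2, -0.3, 0.3]
opening: 0.471
```

Request:
apply_moves(
  commands=[
    [0,0,0,-0.0013,-0.0387,0,0.045],
    [0,0,0,-0.0014,-0.0387,0,0.045],
    [0,0,0,-0.0013,-0.0387,0,0.045],
    [0,0,0,-0.0014,-0.0387,0,0.045],
    [0,0,0,0,0,0,0.045],
  ],
)

```text
t: 12.95
eef_pos: [494.1, -29.1, 297.9]
tcp_rot: [-3.141, 0.001, 3.033]
ft_force: [0.6, 0.3, 0.1]
opening: 0.475
```

Request:
apply_moves(
  commands=[
    [0,0,0,0,0,0,0.045],
    [0,0,0,0,0,0,0.045],
  ],
)

```text
t: 13.12
eef_pos: [494.3, -24.0, 297.8]
tcp_rot: [3.141, 0.0, 3.037]
ft_force: [0.6, 0.2, 0.4]
opening: 0.47
```

```bash
cat >> h.py <<'E'
def pinedges(rows,z,w,tol=6):
    d=cam("wrist"); im=cv2.GaussianBlur(d["color"],(3,3),0).astype(float)
    for r in rows:
        e=np.abs(np.diff(im[r],axis=0)).sum(1)
        lo=255-w-tol+np.argmax(e[255-w-tol:255-w+tol]); hi=255+w-tol+np.argmax(e[255+w-tol:255+w+tol])
        P=cast(d,[[lo+.5,r],[hi+.5,r]],z); print("row",r,"cols",lo,hi,"centre",P.mean(0).round(1)[:2],"width",round(P[1,1]-P[0,1],1))
    return d
E
python3 - <<'E'
from h import *
go(494,-23.6,218.7,np.pi-.104)
d=pinedges((100,120,150,180,200,215,230,240),48,17,8); save(d,"w8.png")
# near end cap along column 254
g=cv2.GaussianBlur(d["color"],(3,3),0).astype(float)[:110,254]; e=np.abs(np.diff(g,axis=0)).sum(1); print([(int(i),int(e[i])) for i in np.argsort(-e)[:8]])
for i in np.argsort(-e)[:3]: print(i,cast(d,[[254,i+.5]],48).round(1))
E
```

```text
t 13.27 pos [494.4 -23.4 297.8] sd [0.  0.4 0. ] op 0.474 F [1.3 0.6 0.6]
turn [0.01 0.   0.03] shift before turn [ 0.3 -0.3 79.1] after turn [ 0.3 -0.3 79.1]
row 100 cols 234 267 centre [420.2 -17.3] width 21.7
row 120 cols 234 271 centre [433.2 -17.4] width 24.7
row 150 cols 235 271 centre [453.4 -19.1] width 24.7
row 180 cols 235 279 centre [475.  -18.5] width 31.0
row 200 cols 236 270 centre [489.6 -22.9] width 24.4
row 215 cols 236 270 centre [501.1 -24.1] width 24.7
row 230 cols 236 270 centre [512.9 -25.3] width 25.1
row 240 cols 237 270 centre [521.  -25.8] width 24.6
[(59, 82), (16, 70), (60, 68), (4, 61), (15, 58), (5, 54), (79, 53), (80, 52)]
59 [[395.5 -12.8  48. ]]
16 [[370.9 -10.3  48. ]]
60 [[396.1 -12.9  48. ]]
```

Request:
apply_moves(
  commands=[
    [0,0,0,0,0,0.03,0.045],
    [0,0,0,0,0,0.03,0.045],
    [0,0,0,0,0,0.019,0.045],
    [0,0,0,0,0,0,0.045],
    [0,0,0,0,0,0,0],
  ],
)

```text
t: 13.73
eef_pos: [494.5, -23.4, 218.4]
tcp_rot: [3.141, -0.002, 3.039]
ft_force: [0.2, 0.8, 0.7]
opening: 0.44
```

Request:
apply_moves(
  commands=[
    [0,0,0,0,0,0,0],
    [0,0,0,0,0,0,0],
    [0,0,0,0,0,0,0],
    [0,0,0,0,0,0,0],
    [0,0,0,0,0,0,0],
  ],
)

```text
t: 14.15
eef_pos: [494.6, -23.7, 219.9]
tcp_rot: [3.141, 0.002, 3.037]
ft_force: [-0.2, 6.0, 3.3]
opening: 0.256
```

Request:
apply_moves(
  commands=[
    [0,0,0,0,0,0,0],
    [0,0,0,0,0,0,0],
    [0,0,0,0,0,-0.025,0],
    [0,0,0,0,0,-0.03,0],
    [0,0,0,0,0,-0.03,0],
  ],
)

```text
t: 14.57
eef_pos: [494.0, -24.0, 305.1]
tcp_rot: [3.141, -0.001, 3.038]
ft_force: [0.5, -0.8, -1.5]
opening: 0.26
```

Request:
apply_moves(
  commands=[
    [0,0,-2.1,0,0,0,0],
    [0,0,0,0,0.0367,0,0],
    [0,0,0,0,0.0367,0,0],
    [0,0,0,0,0.0367,0,0],
    [0,0,0,0,0.0367,0,0],
  ],
)

```text
t: 14.98
eef_pos: [503.9, 123.8, 304.7]
tcp_rot: [3.141, 0.001, 3.073]
ft_force: [0.2, -0.7, -2.2]
opening: 0.253
```

Request:
apply_moves(
  commands=[
    [0,0,0,0,0.0367,0,0],
    [0,0,0,0,0.0367,0,0],
    [0,0,0,0,0.0367,0,0],
    [0,0,0,0,0.0367,0,0],
    [0,0,0,0,0.0367,0,0],
  ],
)

```text
t: 15.4
eef_pos: [516.1, 307.3, 304.6]
tcp_rot: [3.141, 0.001, 3.074]
ft_force: [0.9, -0.9, -1.8]
opening: 0.258
```

Request:
apply_moves(
  commands=[
    [0,0,0,0,0.0367,0,0],
    [0,0,0,0,0,0,0],
    [0,0,0,0,0,0,0],
    [0,0,0,0,0,0,0],
  ],
)

```text
t: 15.73
eef_pos: [518.7, 341.9, 304.0]
tcp_rot: [-3.141, -0.0, 3.075]
ft_force: [0.3, 0.2, -1.4]
opening: 0.258
```

Run:
```python
from h import *
go(519.0,342.9,219.2,np.pi-.067)
d=cam("wrist"); save(d,"w9.png",1.5)
g=cv2.GaussianBlur(d["color"],(3,3),0).astype(float)[:110,254]; e=np.abs(np.diff(g,axis=0)).sum(1)
for i in np.argsort(-e)[:6]: print(i,int(e[i]),cast(d,[[254,i+.5]],145).round(1))
```

```text
t 15.88 pos [518.9 341.4 304. ] sd [0.2 0.3 0. ] op 0.255 F [-0.1  0.5 -2.6]
turn [-0.01 -0.01 -0.05] shift before turn [ 0.   1.5 84.8] after turn [ 0.1  1.5 84.8]
42 63 [[421.2 347.9 145. ]]
41 54 [[420.8 347.9 145. ]]
73 40 [[432.3 347.1 145. ]]
72 37 [[431.9 347.1 145. ]]
43 25 [[421.5 347.8 145. ]]
74 17 [[432.6 347.1 145. ]]
```

Request:
apply_moves(
  commands=[
    [0,0,0,0.0005,0.0015,0.03,0],
    [0,0,0,0,0,0.025,0],
    [0,0,0,0,0,0.015,0],
    [0,0,0,0,0,0.009,0],
    [0,0,0,0,0,0.0055,0],
  ],
)

```text
t: 16.35
eef_pos: [518.9, 343.5, 219.5]
tcp_rot: [3.141, -0.0, 3.073]
ft_force: [-14.9, -5.2, 43.5]
opening: 0.256
```

Request:
apply_moves(
  commands=[
    [0,0,0,0,0,0,0],
    [0,0,0,0,0,0,0],
    [0,0,0,0,0,0,0.045],
    [0,0,0,0,0,0,0.045],
    [0,0,0,0,0,0,0.045],
  ],
)

```text
t: 16.77
eef_pos: [518.9, 343.6, 219.8]
tcp_rot: [3.141, 0.001, 3.074]
ft_force: [-0.4, -0.3, -0.3]
opening: 0.41
```

Request:
apply_moves(
  commands=[
    [0,0,0,0,0,0,0.045],
    [0,0,0,0,0,0,0.045],
    [0,0,0,0,0,-0.02,0.045],
    [0,0,0,0,0,-0.03,0.045],
    [0,0,0,0,0,-0.03,0.045],
  ],
)

```text
t: 17.18
eef_pos: [518.6, 343.6, 299.5]
tcp_rot: [-3.141, -0.002, 3.074]
ft_force: [0.9, -0.6, 0.4]
opening: 0.476
```

Request:
apply_moves(
  commands=[
    [0,0,2.1,0,0,0,0.05],
    [0,0,0,-0.0018,-0.0386,0,0.05],
    [0,0,0,-0.0018,-0.0386,0,0.05],
    [0,0,0,-0.0018,-0.0386,0,0.05],
    [0,0,0,-0.0018,-0.0386,0,0.05],
  ],
)

```text
t: 17.6
eef_pos: [509.2, 188.0, 299.4]
tcp_rot: [3.141, 0.0, 3.038]
ft_force: [1.3, 0.3, 0.1]
opening: 0.526
```

Request:
apply_moves(
  commands=[
    [0,0,0,-0.0018,-0.0386,0,0.05],
    [0,0,0,-0.0018,-0.0386,0,0.05],
    [0,0,0,-0.0018,-0.0386,0,0.05],
    [0,0,0,-0.0018,-0.0386,0,0.05],
    [0,0,0,-0.0018,-0.0386,0,0.05],
  ],
)

```text
t: 18.02
eef_pos: [498.2, -5.3, 299.5]
tcp_rot: [3.142, 0.001, 3.038]
ft_force: [1.2, -0.2, 0.0]
opening: 0.523
```

Request:
apply_moves(
  commands=[
    [0,0,0,-0.0018,-0.0386,0,0.055],
    [0,0,0,-0.0017,-0.0386,0,0.055],
    [0,0,0,0,0,0,0.055],
    [0,0,0,0,0,0,0.055],
    [0,0,0,0,0,0,0.055],
  ],
)

```text
t: 18.43
eef_pos: [494.0, -80.6, 299.2]
tcp_rot: [3.141, -0.0, 3.037]
ft_force: [-0.1, -0.1, -0.1]
opening: 0.577
```

Run:
```python
from h import *
go(494.5,-82,223.6,np.pi-.104)
d=pinedges((120,150,180,200,215,230),52.6,22,9); save(d,"w10.png",1.5)
g=cv2.GaussianBlur(d["color"],(3,3),0).astype(float)[:110,254]; e=np.abs(np.diff(g,axis=0)).sum(1)
for i in np.argsort(-e)[:8]: print(i,int(e[i]),cast(d,[[254,i+.5]],52.6).round(1), cast(d,[[254,i+.5]],68).round(1))
```

```text
t 18.58 pos [494.1 -80.  299.2] sd [0.1 0.4 0. ] op 0.578 F [ 0.2  0.2 -0.2]
turn [ 0.01 -0.01  0.03] shift before turn [-0.6 -2.  75.6] after turn [-0.6 -2.  75.6]
row 120 cols 226 285 centre [432.9 -72. ] width 38.9
row 150 cols 227 285 centre [452.9 -73.7] width 39.2
row 180 cols 228 283 centre [473.9 -76.1] width 38.2
row 200 cols 236 273 centre [488.5 -78.3] width 26.2
row 215 cols 224 273 centre [499.4 -83.8] width 35.2
row 230 cols 224 272 centre [511.  -85.4] width 34.9
17 67 [[371.8 -67.   52.6]] [[374.6 -67.3  68. ]]
16 66 [[371.2 -66.9  52.6]] [[374.1 -67.2  68. ]]
4 59 [[364.7 -66.3  52.6]] [[368.1 -66.6  68. ]]
5 57 [[365.3 -66.3  52.6]] [[368.6 -66.6  68. ]]
41 55 [[385.2 -68.4  52.6]] [[387.1 -68.5  68. ]]
42 52 [[385.7 -68.4  52.6]] [[387.6 -68.6  68. ]]
93 29 [[416.  -71.6  52.6]] [[415.8 -71.5  68. ]]
18 28 [[372.3 -67.   52.6]] [[375.1 -67.3  68. ]]
```

Request:
apply_moves(
  commands=[
    [0,0,0,-0.0014,-0.0022,0.03,0.055],
    [0,0,0,0,0,0.025,0.055],
    [0,0,0,0,0,0.0205,0.055],
    [0,0,0,0,0,0,0.055],
    [0,0,0,0,0,0,0],
  ],
)

```text
t: 19.05
eef_pos: [495.4, -82.4, 223.4]
tcp_rot: [3.141, -0.002, 3.039]
ft_force: [-0.4, -0.5, 0.9]
opening: 0.55
```

Request:
apply_moves(
  commands=[
    [0,0,0,0,0,0,0],
    [0,0,0,0,0,0,0],
    [0,0,0,0,0,0,0],
    [0,0,0,0,0,0,0],
    [0,0,0,0,0,0,0],
  ],
)

```text
t: 19.47
eef_pos: [495.5, -82.2, 224.9]
tcp_rot: [3.141, 0.002, 3.037]
ft_force: [1.6, 10.8, 6.9]
opening: 0.333
```

Request:
apply_moves(
  commands=[
    [0,0,0,0,0,0,0],
    [0,0,0,0,0,0,0],
    [0,0,0,0,0,-0.025,0],
    [0,0,0,0,0,-0.03,0],
    [0,0,0,0,0,-0.03,0],
  ],
)

```text
t: 19.88
eef_pos: [495.0, -82.9, 310.1]
tcp_rot: [3.141, -0.001, 3.038]
ft_force: [1.7, -0.0, -1.4]
opening: 0.329
```

Request:
apply_moves(
  commands=[
    [0,0,-2.1,0,0,0,0],
    [0,0,0,0.0005,0.0372,0,0],
    [0,0,0,0,0.0372,0,0],
    [0,0,0,0.0005,0.0372,0,0],
    [0,0,0,0,0.0372,0,0],
  ],
)

```text
t: 20.3
eef_pos: [504.0, 66.9, 309.6]
tcp_rot: [3.141, 0.001, 3.073]
ft_force: [0.8, 0.1, -1.4]
opening: 0.329
```

Request:
apply_moves(
  commands=[
    [0,0,0,0.0005,0.0372,0,0],
    [0,0,0,0.0005,0.0372,0,0],
    [0,0,0,0,0.0372,0,0],
    [0,0,0,0.0005,0.0372,0,0],
    [0,0,0,0.0005,0.0372,0,0],
  ],
)

```text
t: 20.72
eef_pos: [514.5, 253.1, 309.6]
tcp_rot: [3.141, 0.001, 3.074]
ft_force: [0.6, -1.0, -1.1]
opening: 0.332
```

Request:
apply_moves(
  commands=[
    [0,0,0,0.0005,0.0372,0,0],
    [0,0,0,0.0005,0.0372,0,0],
    [0,0,0,0,0.0372,0,0],
    [0,0,0,0.0005,0.0372,0,0],
    [0,0,0,0,0,0,0],
  ],
)

```text
t: 21.13
eef_pos: [522.6, 405.0, 309.4]
tcp_rot: [3.139, 0.002, 3.078]
ft_force: [-0.7, 0.5, -1.7]
opening: 0.333
```

Request:
apply_moves(
  commands=[
    [0,0,0,0,0,0,0],
    [0,0,0,0,0,0,0],
  ],
)

```text
t: 21.3
eef_pos: [523.0, 399.4, 309.0]
tcp_rot: [-3.141, -0.0, 3.075]
ft_force: [0.0, -0.1, -2.2]
opening: 0.329
```

Run:
```python
from h import *
go(523.1,400.8,224,np.pi-.067)
d=cam("wrist"); save(d,"w11.png",1.5)
g=cv2.GaussianBlur(d["color"],(3,3),0).astype(float)[:130,254]; e=np.abs(np.diff(g,axis=0)).sum(1)
for i in np.argsort(-e)[:6]: print(i,int(e[i]),cast(d,[[254,i+.5]],137).round(1),cast(d,[[254,i+.5]],153).round(1))
```

```text
t 21.45 pos [523.4 398.9 309.1] sd [0.2 0.3 0.1] op 0.329 F [-0.2  0.2 -1.6]
turn [-0.01 -0.   -0.06] shift before turn [ 0.4  1.9 85.1] after turn [ 0.4  1.9 85.1]
11 38 [[412.5 406.3 137. ]] [[415.7 406.1 153. ]]
10 29 [[412.1 406.3 137. ]] [[415.3 406.1 153. ]]
91 20 [[443.5 404.1 137. ]] [[443.4 404.2 153. ]]
12 16 [[412.8 406.3 137. ]] [[416.  406.1 153. ]]
90 14 [[443.1 404.2 137. ]] [[443.  404.2 153. ]]
92 13 [[443.9 404.1 137. ]] [[443.8 404.1 153. ]]
```

View pics/w11.png

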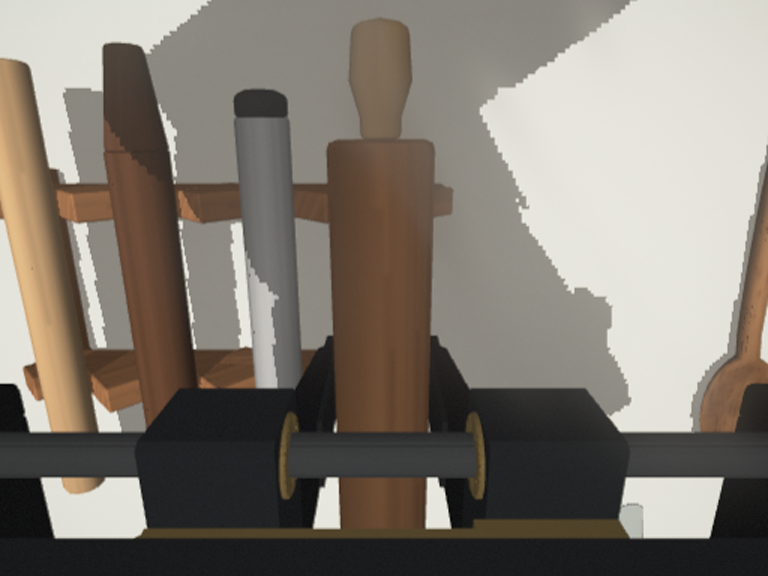

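Request:
apply_moves(
  commands=[
    [0,0,0,0,0.0019,0.03,0],
    [0,0,0,0,0,0.025,0],
    [0,0,0,0,0,0.015,0],
    [0,0,0,0,0,0.009,0],
    [0,0,0,0,0,0.005,0],
  ],
)

```text
t: 21.92
eef_pos: [523.8, 401.3, 224.7]
tcp_rot: [3.141, -0.001, 3.073]
ft_force: [-12.8, -1.1, 33.0]
opening: 0.332
```

Request:
apply_moves(
  commands=[
    [0,0,0,0,0,0,0],
    [0,0,0,0,0,0,0],
    [0,0,0,0,0,0,0.052],
    [0,0,0,0,0,0,0.052],
    [0,0,0,0,0,0,0.052],
  ],
)

```text
t: 22.33
eef_pos: [523.7, 401.6, 225.3]
tcp_rot: [3.141, 0.001, 3.074]
ft_force: [-0.3, -0.8, -0.1]
opening: 0.484
```

Request:
apply_moves(
  commands=[
    [0,0,0,0,0,0,0.052],
    [0,0,0,0,0,0,0.052],
    [0,0,0,0,0,-0.02,0.052],
    [0,0,0,0,0,-0.03,0.052],
    [0,0,0,0,0,-0.035,0.052],
  ],
)

```text
t: 22.75
eef_pos: [523.4, 401.5, 309.2]
tcp_rot: [-3.14, -0.003, 3.074]
ft_force: [-0.1, -0.9, 0.3]
opening: 0.544
```

Request:
apply_moves(
  commands=[
    [0,0,0,0,0.03,-0.03,0.052],
    [0,0,0,0,0.03,-0.03,0.052],
    [0,0,0,0.02,0.03,-0.02,0.052],
    [0,0,0,0.03,0.03,0,0.052],
    [0,0,0,0.03,0.03,0,0.052],
  ],
)

```text
t: 23.17
eef_pos: [454.1, 555.4, 390.4]
tcp_rot: [3.139, 0.002, 3.073]
ft_force: [0.7, -0.3, -0.9]
opening: 0.548
```

Request:
apply_moves(
  commands=[
    [0,0,0,0.03,0.03,0,0.052],
    [0,0,0,0.03,0.03,0,0.052],
    [0,0,0,0.03,0.03,0,0.052],
    [0,0,0,0,0,0,0.052],
    [0,0,0,0,0,0,0.052],
  ],
)

```text
t: 23.58
eef_pos: [370.4, 650.1, 388.3]
tcp_rot: [-3.141, -0.0, 3.078]
ft_force: [0.3, -1.1, -0.4]
opening: 0.548
```

Run:
```python
from h import *
t=cam("top"); s=env.state(); print(s["t"],s["eef_pos"],s["ft_force"],s["opening"])
im=t["color"]; save(t,"t9.png",3.2,(120,130,370,300))
for nm,p,rad,L in(("slim",-87,11,225),("tap",-29,14,240),("steel",29,12.5,200),("hand",87,16,224)):
    z=30+1.414*rad; c=np.array([517.3+.067*p,314+.998*p]); a=np.array([.998,-.067]); out=[]
    for sg in(-1,1):
        f=np.arange(L/2-25,L/2+25,.5); u=proj(t,np.c_[c+sg*f[:,None]*a,np.full(len(f),z)]).astype(np.float32)
        pr=cv2.GaussianBlur(cv2.remap(im,u[None,:,0],u[None,:,1],cv2.INTER_LINEAR)[0].astype(float),(1,9),0)
        e=np.abs(np.diff(pr,axis=0)).sum(1); out.append((float(f[e.argmax()]),round(float(e.max()),1)))
    print(nm,"near,far half-length from rack centre",out,"expected",L/2)
```

```text
23.6333 [371.78529515 649.04925441 388.35891928] [-0.73823221 -0.66257693 -0.09413485] 0.5446029404003898
slim near,far half-length from rack centre [(116.5, 11.1), (112.5, 12.4)] expected 112.5
tap near,far half-length from rack centre [(120.0, 26.7), (119.5, 22.6)] expected 120.0
steel near,far half-length from rack centre [(90.5, 30.7), (98.0, 38.2)] expected 100.0
hand near,far half-length from rack centre [(114.5, 13.3), (111.0, 12.3)] expected 112.0
```

View pics/t9.png

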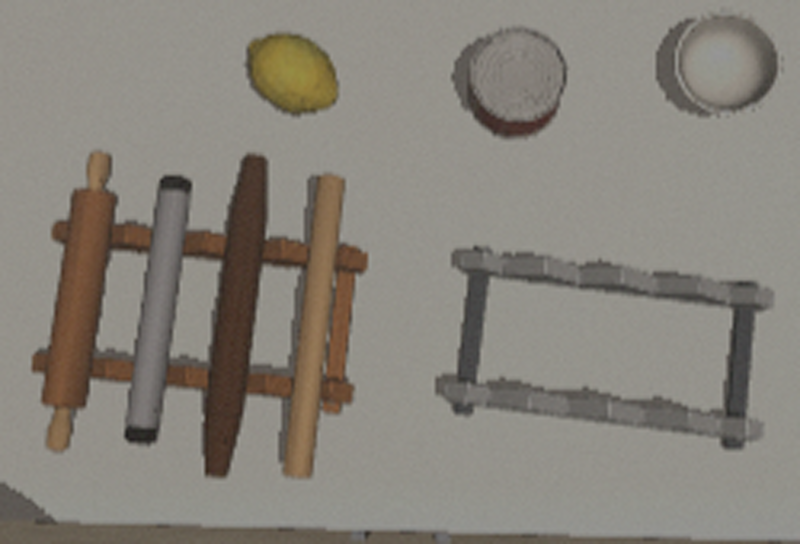

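```bash
python3 -c "
from cell import env
print(env.job_done())"
```

```text
the job is handed in; nothing more can be done
None
```

I moved all four pins to the storage rack in reverse order and handed the job in at about 24 s of robot time. From the right end of the storage rack they now lie slim, tapered, steel, handled.

**Final check:** the last top picture shows each pin in its notches across both combs. The drying rack is empty, the lemon, tin and bowl stand apart from the racks with nothing near them, and the gripper is open and clear. I did not measure the three bystanders' positions before and after.

**Centring:** the pin ends measured from the rack's middle agree front to back within about 4 mm, which is about 2 mm off centre.

| Pin | Near end (mm) | Far end (mm) |
|---|---|---|
| Slim | 116.5 | 112.5 |
| Tapered | 120.0 | 119.5 |
| Steel | 90.5 | 98.0 |
| Handled | 114.5 | 111.0 |

**Disagreements:**
- **Steel pin:** the near-end reading of 90.5 mm is out of line with its half length of 100 mm. I took it to be the black-cap boundary, since before the pin was lowered the wrist camera put its middle 1–2 mm from the target.
- **Cameras:** the top and wrist cameras mostly agreed to 1–3 mm. One early top reading of the steel pin was 8 mm off, so I dropped it in favour of the wrist value.
- **Force:** the highest force I saw at the end of a move was about 46 N at the wrist, as the steel pin was lowered into its notches. That is below the 120 N wrist limit.

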